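# Angle the sample bar past the post into its bay

## Robot

A 6-joint arm with a two-finger parallel gripper is mounted at the origin on the work surface. World frame = base frame: x ahead of the robot, y to its left, z up, the work surface at z = 0. Lengths are in m, angles in rad, forces in N, time in s.
With the tool pointing down it reaches from about 0.275 to 0.875 m from the base axis. Payload 12.5 kg.
Tool frame: the origin (TCP) lies at the very end of the fingers, on their centre line; the grasp point (between the pads) lies 19 mm behind it; x points along the fingers, y is the direction in which the jaws open and shut, and the axes are right-handed (so a half turn about x gives the same grasp; the last joint's range is limited). The gripper opens to 85 mm and grips with 20 to 120 N. Pads are 22 mm wide; open, the fingers measure 114 mm over their backs; the gripper's body (76 mm by 85 mm) begins 54 mm behind the grasp point. The pads swing forward as they close: fully open they stand 13 mm farther back than shut.
Start: joints at [1.234, 0.351, 1.652, -0, 1.139, -0.085], TCP at [0.137, 0.533, 0.231] pointing down, gripper open.
Joint ranges: [-2.75, 2.75], [-0.79, 2.1], [0.01, 2.65], [-1.57, 4.71], [0.07, 3.14], [-2.87, 2.87]. Speed limits (rad/s): [2.22, 2.22, 2.79, 3.14, 3.14, 3.14].

## Interface

Orientations are given as a 3x3 rotation matrix whose columns are the frame's x, y, z axes.
In Python, from bench import manip gives the robot as it stands. Calls block until the motion is done:
- manip.move_ptp(position, orientation): joint-space move of the TCP to a pose.
- manip.move_l(position, attitude=None, max_speed=0.15): straight line of the TCP; attitude=None keeps the orientation; max_speed is the mean speed in m/s.
- manip.move_j(angles): joint-space move.
- manip.set_gripper(opening, effort=None): opening from 0.0 (shut) to 1.0 (fully open); effort is the grip in N (None keeps the last); returns when the fingers have stopped.
- manip.dwell(seconds).
- manip.inverse_kinematics(position, orientation): joint angles nearest the present ones, or None.
- manip.grab_frame(name): name is "side" or "top" or "wrist"; returns (picture, depth): 420x560x3 uint8, red, green, blue; 420x560 float32, m along the optical axis (not along the pixel's ray), 0 where there is no reading.
- manip.get_calibration(name): a dict with "camera_matrix" (3x3 intrinsics, pixels), "R" (3x3) and "t" (3): a world point X has camera coordinates R X + t. Camera axes: x right, y down, z forward; pixel columns grow to the right and rows downward; lengths in m; the calibration is good to about 2 mm. A picture is of the moment at which its call begins: read the wrist's pose just before it. get_calibration takes no time and is no camera call; for the wrist camera it gives the pose at the moment of the call.
A pose or a line that the arm cannot do raises manip.Unreachable and nothing moves.
- manip.sign_off(): hands the job in, once; it reports no verdict.
Trained networks look in the newest picture that a camera, given by its name, has taken for a name from the list of things; names that differ only in an ending like _2 or _b are one class to them, and where a whole thing is asked for, a point or a joint stands for the part that bears it (a point fixed in the world has none). Each returns a list of dicts, best first, with "confidence" (0 to 1); they miss things now and then, are a little off and sometimes report something else, mostly with a low value. They report only what shows in the picture. A call takes as long as a camera call. They do not tell look-alikes from the thing itself.
- manip.look_for(camera, name): "at" ([x, y, z] in m, in world coordinates, good to about 4 mm: the middle of the surface that is visible of it).
Readings, each from a call of its own:
- manip.current_time(): time.
- manip.current_qpos(): joint angles.
- manip.current_joint_vel(): joint speeds.
- manip.current_joint_torque(): joint torques, N m.
- manip.current_ee_pos(): TCP position.
- manip.current_tcp_rot(): TCP orientation.
- manip.current_force(): force on the tool from outside, world axes, zero at the start.
- manip.current_ft_torque(): the same for the moment, N m.
- manip.current_grip_width(): opening from 0.0 (shut) to 1.0 (fully open).
Only numpy, scipy, OpenCV 4.12 (cv2) and the standard library are available. Lean on these libraries where they do the work, as an engineer would, in place of code of your own. Each camera call takes 0.05 s, during which the arm holds its last target.

## Task

Push the long aluminium sample bar across the bench into the blue three-sided bay, nudging one end and then the other so that the end on the yellow post's side goes in behind the post first and the other end swings in after it. Finish with the bar lying inside the bay, flush against its back wall along the whole length. Only push it with the fingers: do not lift or tip it, and leave all the other things where they are.

Things in the scene. Friction and masses are not known exactly. Their poses are not given: they have to be found in the camera images.
- bar: the loose aluminium bar, 240 mm long (its y axis), 32 mm wide (x), 30 mm high, 0.4 to 0.8 kg, solid and even (mass centre at its middle), a red band round its middle; origin at the centre of its underside; it lies flat on the bench and slides with friction. Its two ends are alike. At the start it lies on the robot's side of the bay, roughly crosswise to the robot, its x axis roughly away from the robot
- bar_end_left (a point): centre of the bar's end face at its +y end, 15 mm above its underside
- bar_end_right (a point): centre of the bar's end face at its -y end, 15 mm above its underside
- dock: the blue bay fixed to the bench, open at the top and towards the robot: origin on the bench at the middle of its open mouth, x pointing into the bay, y along the mouth, z up. Inside it is 270 mm long (y from -135 to +135 mm) and 70 mm deep (back wall's inner face at x = +70 mm); walls 12 mm thick, 34 mm high; the side walls end at the mouth (x = 0); the dark floor of the bay is flush with the bench. The bar lying home against the back wall has its origin at x = +54 mm
- post: yellow steel post fixed to the bench, 25 mm across, 50 mm high, with a black band; origin on its axis at bench level. It stands before the mouth, 25 mm in front of it, and 95 mm to one side of its middle, on the bay's +y or -y side (varies; on the other side is only a flush socket cover that is no obstacle). The gap between post and mouth is narrower than the bar
- sample0: bystander, to be left alone: copper-coloured round sample puck, 40 mm across, 26 mm high; origin at its underside
- sample1: bystander, to be left alone: aluminium round sample puck, 40 mm across, 26 mm high; origin at its underside
- jar: bystander, to be left alone: amber jar with white cap, 60 mm across, 85 mm high; origin at its underside
- tape: bystander, to be left alone: green tape roll lying flat, 90 mm across, 24 mm high; origin at its underside
- brush: bystander, to be left alone: small hand brush lying flat; origin at its underside
- mug: bystander, to be left alone: white mug, 80 mm across, 90 mm high; origin at its underside
- mouse: bystander, to be left alone: black computer mouse, 100 by 60 mm; origin at its underside
Not all that is in view belongs to the job. There is more than one size of the bar; the job needs the largest.

How it is judged:
By the outcome, as a careful person would: the job done as asked, in the order asked, and still so for the second after the job is handed in, with the robot touching nothing.
It also fails if it takes over 67 s, if anything falls off the work surface, if the arm or the gripper's body presses on something with over 40 N, if the wrist force passes 120 N, or if a joint passes its speed limit or range.

## Working session

There is one attempt and no reset: what is moved stays moved. The work goes in short steps, each a Python script; the robot and the scene stay as the last script left them, time stands still between calls to the robot, and variables do not carry over. Pictures are saved under pics/ and viewed, and the job is handed in when it is done.

```bash
mkdir -p pics; ls; python3 - <<'E'
from bench import manip
import cv2,numpy as np
for c in ["top","side"]:
    p,d=manip.grab_frame(c); cv2.imwrite(f"pics/{c}0.png",p[:,:,::-1]); np.savez(f"{c}0.npz",p=p,d=d)
    k=manip.get_calibration(c); print(c,k)
print(manip.current_time(),manip.current_tcp_rot())
E
```

```text
pics
top {'camera_matrix': array([[495.13150264,   0.        , 277.22600277],
       [  0.        , 495.13150264, 220.93656854],
       [  0.        ,   0.        ,   1.        ]]), 'R': array([[-2.13436951e-02, -9.99772102e-01,  4.35695881e-04],
       [-9.94055483e-01,  2.11751125e-02, -1.06795649e-01],
       [ 1.06762085e-01, -2.71251966e-03, -9.94280896e-01]]), 't': array([0.02321504, 0.51695337, 1.32544443])}
side {'camera_matrix': array([[460.04897864,   0.        , 278.90327413],
       [  0.        , 460.04897864, 212.62608076],
       [  0.        ,   0.        ,   1.        ]]), 'R': array([[ 0.82837617, -0.55997943,  0.0146959 ],
       [-0.41000643, -0.6239798 , -0.66523976],
       [ 0.38169053,  0.54504334, -0.74648516]]), 't': array([-0.43426202,  0.24848563,  1.11202313])}
0.1 [[-3.64329691e-04  2.49149541e-01  9.68464957e-01]
 [-9.88806845e-04  9.68464458e-01 -2.49149784e-01]
 [-9.99999445e-01 -1.04839744e-03 -1.06479586e-04]]
```

View pics/top0.png

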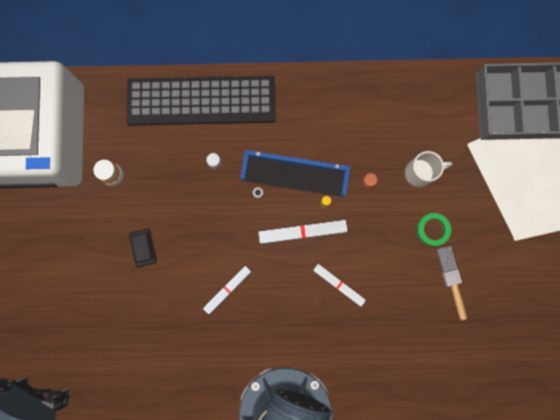

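View pics/side0.png

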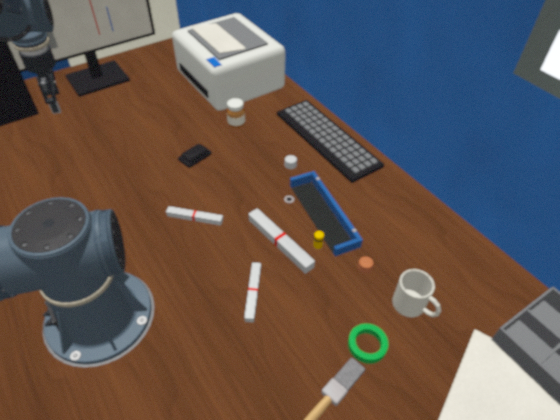

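The bar candidates in the top picture are white bars with a red band at (303,232), the largest, (227,290) and (340,285). The post is at (326,201) on the bay's image-right (-y) side, and the socket cover is at (258,192). I choose (303,232) and will check it in a crop while measuring.

```bash
cat > h.py <<'E'
from bench import manip
import cv2,numpy as np
def proj(cam,X,k=None):
    k=k or manip.get_calibration(cam); c=k['R']@np.asarray(X,float).T+k['t'][:,None]
    q=k['camera_matrix']@c; return (q[:2]/q[2]).T
def back(cam,uv,z,k=None):
    k=k or manip.get_calibration(cam); uv=np.atleast_2d(np.asarray(uv,float))
    r=np.linalg.inv(k['camera_matrix'])@np.c_[uv,np.ones(len(uv))].T
    r=k['R'].T@r; o=-k['R'].T@k['t']
    s=(z-o[2])/r[2]; return (o[:,None]+r*s).T
def hsv(p): return cv2.cvtColor(p,cv2.COLOR_RGB2HSV)
def top_pts(p,d,m,zlo,zhi,cam="top"):
    k=manip.get_calibration(cam); v,u=np.nonzero(m); z=d[v,u]; ok=z>0;u,v,z=u[ok],v[ok],z[ok]
    c=np.linalg.inv(k['camera_matrix'])@np.c_[u,v,np.ones(len(u))].T*z
    X=(k['R'].T@(c-k['t'][:,None])).T
    return X[(X[:,2]>zlo)&(X[:,2]<zhi)]
def blobs(m,amin=30):
    n,l,s,c=cv2.connectedComponentsWithStats(m.astype(np.uint8)); return [(l==i,s[i,4],c[i]) for i in range(1,n) if s[i,4]>amin]
def barpose(p,near=None):
    """bar from top picture: rect of white+red blob at z=.03"""
    h=hsv(p).astype(int)
    m=((h[...,1]<60)&(h[...,2]>130))|(((h[...,0]<8)|(h[...,0]>172))&(h[...,1]>120)&(h[...,2]>140))
    m[:120]=0;m[330:]=0
    out=[]
    for b,a,c in blobs(m,150):
        cn=cv2.findContours(b.astype(np.uint8),cv2.RETR_EXTERNAL,cv2.CHAIN_APPROX_NONE)[0][0][:,0,:]
        X=back("top",cn,0.03)[:,:2].astype(np.float32)
        r=cv2.minAreaRect(X); bx=cv2.boxPoints(r)
        e=[bx[1]-bx[0],bx[2]-bx[1]]; e=max(e,key=np.linalg.norm); e=e*np.sign(e[1])
        out.append((c.round(),np.array(r[0]).round(4),np.degrees(np.arctan2(-e[0],e[1])).round(2),sorted(np.round(r[1],4))))
    return out
E
python3 - <<'E'
from h import *
z=np.load("top0.npz");p,d=z['p'],z['d'];h=hsv(p).astype(int)
for o in barpose(p): print(*o)
m=(h[...,0]>105)&(h[...,0]<125)&(h[...,1]>150)&(h[...,2]>90); m[:130]=0;m[230:]=0;m[:,:200]=0;m[:,400:]=0
for b,a,c in blobs(m):
    X=back("top",np.argwhere(b)[:,::-1],0.034)[:,:2].astype(np.float32); print('dock',c,a,cv2.minAreaRect(X),cv2.boxPoints(cv2.minAreaRect(X)))
m=(h[...,0]>18)&(h[...,0]<32)&(h[...,1]>150)&(h[...,2]>120); m[:130]=0;m[260:]=0
for b,a,c in blobs(m,10): print('post',c,a,back("top",c,0.05))
for n in ["post","dock","bar","sample0","sample1","jar"]:
    for r in manip.look_for("top",n)[:2]: print(n,r)
cv2.imwrite("pics/crop0.png",cv2.resize(p[130:310,190:390,::-1],None,fx=4,fy=4)[:600,:800])
z=np.load("side0.npz")['p']; cv2.imwrite("pics/crops.png",cv2.resize(z[150:290,230:400,::-1],None,fx=4,fy=4))
E
```

```text
[ 29. 147.] [0.7356 0.6937] -0.08 [np.float64(0.1616), np.float64(0.1708)]
[522. 182.] [ 0.593  -0.6443] 88.78 [np.float64(0.2565), np.float64(0.2839)]
[426. 168.] [ 0.6551 -0.4008] 45.43 [np.float64(0.0864), np.float64(0.1214)]
[213. 159.] [0.6918 0.1875] 89.5 [np.float64(0.036), np.float64(0.0367)]
[103. 169.] [0.6714 0.4883] -1.22 [np.float64(0.0561), np.float64(0.0582)]
[302. 231.] [ 0.4873 -0.0558] 6.72 [np.float64(0.0359), np.float64(0.2423)]
[450. 268.] [ 0.3837 -0.4494] -77.1 [np.float64(0.0426), np.float64(0.1022)]
[339. 285.] [ 0.341  -0.1505] -38.48 [np.float64(0.0255), np.float64(0.1631)]
[226. 290.] [0.3342 0.1516] 43.87 [np.float64(0.0247), np.float64(0.162)]
dock [246.2254902  162.37254902] 102 ((0.6748898029327393, 0.09383615851402283), (0.023653768002986908, 0.07934684306383133), 71.04712677001953) [[0.63352597 0.09553599]
 [0.7085711  0.06976491]
 [0.71625364 0.09213632]
 [0.6412085  0.1179074 ]]
dock [296.84897959 160.48163265] 245 ((0.6831788420677185, -0.044831231236457825), (0.20338371396064758, 0.009207330644130707), 79.63858032226562) [[ 0.6603603  -0.14403678
[... 302 characters left out ...]
81861]
 [ 0.5872155  -0.16110106]]
post [325.52325581 200.74418605] 86 [[ 0.56696682 -0.11926771  0.05      ]]
post {'at': [0.5656, -0.1168, 0.0433], 'confidence': 0.47}
post {'at': [0.3635, -0.4637, 0.017], 'confidence': 0.47}
dock {'at': [0.658, -0.0434, -0.0013], 'confidence': 0.93}
bar {'at': [0.4848, -0.0604, 0.0308], 'confidence': 0.94}
bar {'at': [0.3345, 0.1487, 0.0217], 'confidence': 0.85}
sample0 {'at': [0.6924, 0.1804, 0.0269], 'confidence': 0.67}
sample0 {'at': [0.6288, -0.247, 0.0282], 'confidence': 0.53}
sample1 {'at': [0.6924, 0.1804, 0.0269], 'confidence': 0.67}
sample1 {'at': [0.6288, -0.247, 0.0282], 'confidence': 0.53}
jar {'at': [0.655, 0.4525, 0.0875], 'confidence': 0.6}
```

View pics/crop0.png

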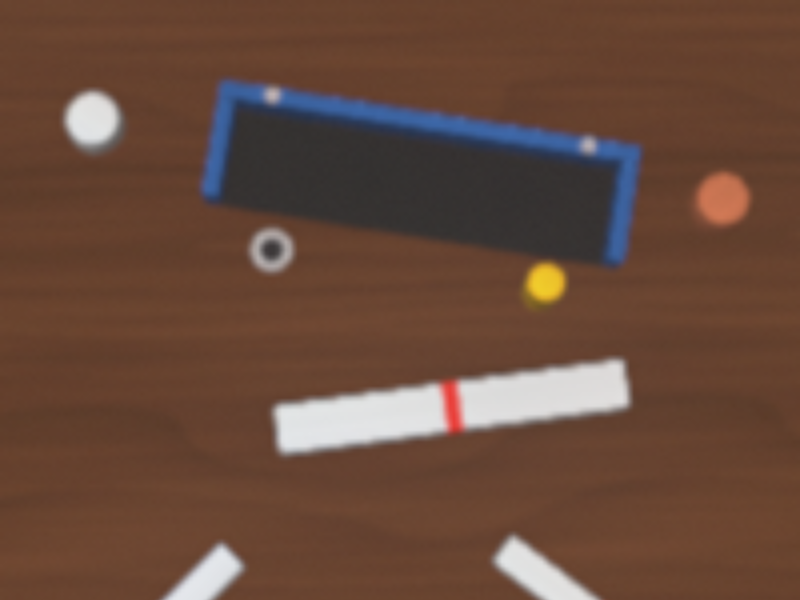

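View pics/crops.png

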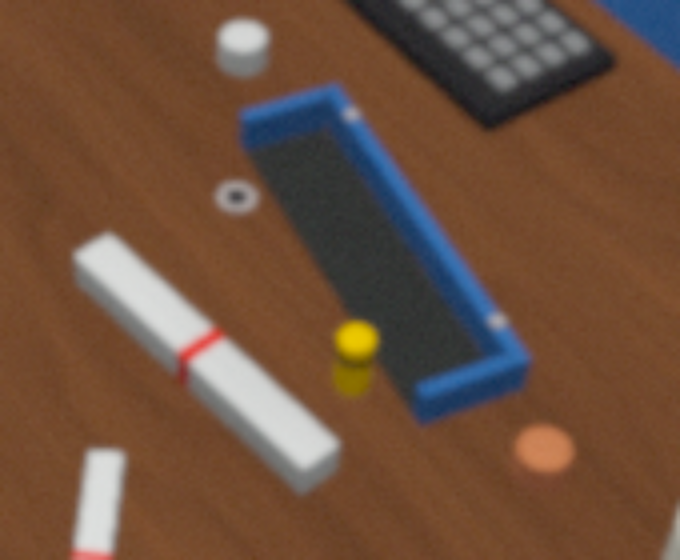

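The crop confirms the choice: the centre bar measures 240 mm and the other two about 160 mm. The post is on the bay's -y side. Next I fit the dock frame.

```bash
python3 - <<'E'
from h import *
from scipy.optimize import least_squares
z=np.load("top0.npz");p=z['p']
cr=np.array([[222,82],[640,147],[626,266],[201,200],[235,102],[620,163]])/4-0.375+np.array([190,130])
M=np.array([[82,147,34],[82,-147,34],[0,-147,34],[0,147,34],[70,135,34],[70,-135,34]])/1e3
w=back("top",cr,.034)[:,:2]
print(w)
def res(q,full=False):
    c,s=np.cos(q[2]),np.sin(q[2]); R=np.array([[c,-s],[s,c]])
    X=M[:,:2]@R.T+q[:2]; P=np.array([-.025,-.095])@R.T+q[:2]
    return np.r_[(X-w)[:4].ravel(),(P-[.567,-.1193])]
s=least_squares(res,[.62,-.03,-.18]);q=s.x
print(q,np.degrees(q[2]));print((s.fun*1e3).round(1).reshape(-1,2))
np.save("dock.npy",q)
c,sn=np.cos(q[2]),np.sin(q[2]);R=np.array([[c,-sn],[sn,c]])
print("bar in dock",(np.array([.4873,-.0558])-q[:2])@R*1e3)
# overlay
im=p[:,:,::-1].copy()
def dr(P,col,h):
    X=np.c_[P@R.T+q[:2],np.full(len(P),h)]; uv=proj("top",X)
    big_=(uv-[190,130]+.375)*4; cv2.polylines(big,[big_.round().astype(int).reshape(-1,1,2)],True,col,1)
big=cv2.resize(im[130:310,190:390],None,fx=4,fy=4)[:600]
dr(np.array([[0,135],[.07*1e3,135],[70,-135],[0,-135],[0,-147],[82,-147],[82,147],[0,147]])/1e3,(0,255,0),.034)
t=np.linspace(0,6.28,20);dr(np.c_[-.025+.0125*np.cos(t),-.095+.0125*np.sin(t)],(255,0,255),.05)
dr(np.c_[-.025+.0125*np.cos(t),.095+.0125*np.sin(t)],(255,0,255),.0)
cv2.imwrite("pics/ov.png",big)
E
```

```text
[[ 0.71522851  0.09666108]
 [ 0.66343268 -0.19027159]
 [ 0.58087095 -0.17764051]
 [ 0.63284174  0.1122588 ]
 [ 0.70094671  0.08789875]
 [ 0.65253396 -0.17610826]]
[ 0.60788815 -0.03202622 -0.17842148] -10.222797633733695
[[-0.6  1.4]
 [-0.9 -1. ]
 [ 0.9  0.9]
 [ 1.1  0.4]
 [-0.6 -1.8]]
bar in dock [-114.45453575  -44.79790996]
```

View pics/ov.png

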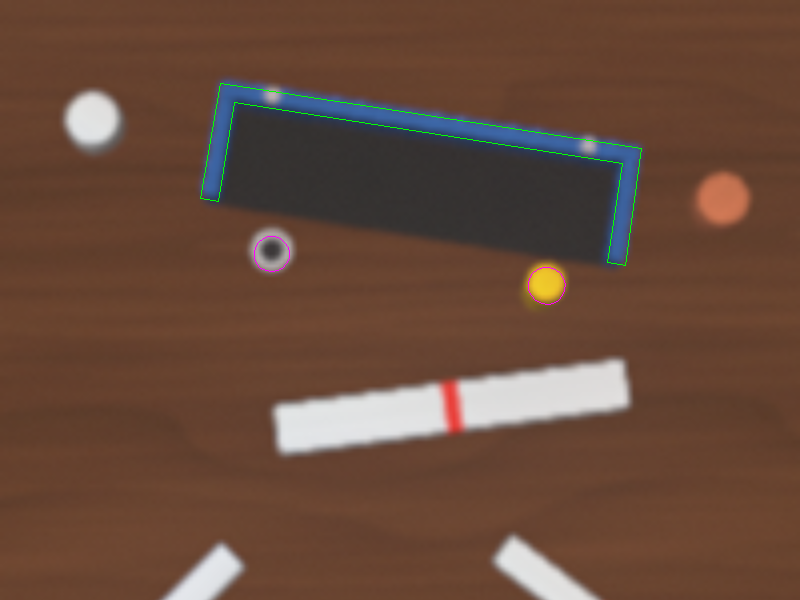

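```bash
cat >> h.py <<'E'
q=np.load("dock.npy"); _c,_s=np.cos(q[2]),np.sin(q[2]); RD=np.array([[_c,-_s],[_s,_c]])
def U(f): f=np.radians(f); return np.array([-np.sin(f),np.cos(f)])
def N(f): f=np.radians(f); return np.array([np.cos(f),np.sin(f)])
def tow(x): return RD@(np.asarray(x)/1e3)+q[:2]
def ori(jd):
    """jaw axis = dock direction jd (2-vector)"""
    j=RD@np.asarray(jd,float); j/=np.linalg.norm(j)
    best=None
    R=lambda j:np.array([[0,j[0],j[1]],[0,j[1],-j[0]],[-1,0,0]])
    return R(j)
def go(x,jd,z,kind="l",v=0.15):
    P=np.r_[tow(x),z]; O=ori(jd)
    if kind=="p": manip.move_ptp(P,O)
    else: manip.move_l(P,O,max_speed=v)
def bestjd(x,jd,z):
    """pick sign of jaw axis nearest in joints"""
    q0=manip.current_qpos(); o=[]
    for s in (1,-1):
        k=manip.inverse_kinematics(np.r_[tow(x),z],ori(s*np.asarray(jd)))
        if k is not None: o.append((np.abs(np.array(k)-q0).max(),s))
    return min(o)[1]*np.asarray(jd)
def bar(see=None):
    p,d=manip.grab_frame("top")
    o=[b for b in barpose(p) if b[3][1]>.2 and b[3][1]<.26 and b[3][0]<.06]
    if see: cv2.imwrite(f"pics/{see}.png",cv2.resize(p[110:330,150:430,::-1],(800,629))[:600])
    print("bars",[(((b[1]-q[:2])@RD*1e3).round(1),(b[2]-np.degrees(q[2])).round(2),b[3]) for b in o],"t",manip.current_time(),"F",np.round(manip.current_force(),1))
    return p
E
python3 - <<'E'
from h import *
c=np.array([-114.5,-44.8]);f=16.9
manip.set_gripper(0.0,20)
e=c-120*U(f)
a=e-45*U(f)
jd=bestjd(a,N(f),.12); print(jd)
go(a,jd,.12,"p"); go(a,jd,.008,v=.12)
print(manip.current_ee_pos(),manip.current_force())
go(e+(80-11)*U(f),jd,.008,v=.07)
print(manip.current_force())
go(e+(80-40)*U(f),jd,.008,v=.15)
go(e+(80-40)*U(f),jd,.13,v=.2)
bar("s1")
E
```

```text
[0.95681358 0.29070219]
[ 0.50685555 -0.21989101  0.00865481] [-0.00917637 -0.9037933  -0.62081175]
[ 0.46013356 -0.6415899  -0.15330065]
bars [(array([-139.7,   37.5]), np.float64(16.36), [np.float64(0.0362), np.float64(0.2346)])] t 8.1417 F [-0.8 -0.8  0.2]
```

View pics/s1.png

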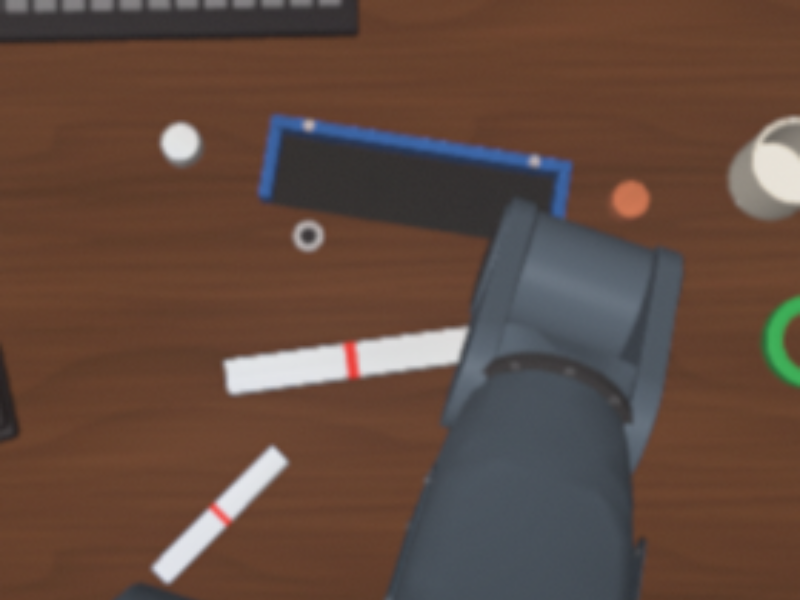

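```bash
python3 - <<'E'
from h import *
manip.set_gripper(1.0)
def hand(c,f,g,off=-8): return np.asarray(c,float)-(27+g)*N(f)+off*U(f)
c0=np.array([-138.5,34.]);f0=16.4
jd=bestjd(hand(c0,f0,9),U(f0),.12); s=np.sign(jd@U(f0)); print(s)
go(hand(c0,f0,9),jd,.13,"p"); go(hand(c0,f0,9),jd,.006,v=.1)
print(manip.current_ee_pos(),manip.current_force(),manip.current_grip_width())
c1=np.array([-62.,58.]);f1=30.
for t in (0,.33,.67,1):
    c=c0+t*(c1-c0);f=f0+t*(f1-f0)
    go(hand(c,f,0),s*U(f),.006,v=.06); print(np.round(manip.current_force(),1))
go(hand(c1,f1,40),s*U(f1),.006,v=.15); go(hand(c1,f1,40),s*U(f1),.14,v=.2)
x=hand(c1,f1,0)+np.array([-60,150]);
bar("s2")
E
```

```text
1.0
[0.44303416 0.014166   0.00644093] [-4.39709197e-06  2.06956383e-01  2.00685548e-01] 0.9993531286785355
[ 0.3  0.5 -0.9]
[0.4 0.1 0.6]
[-1.   0.1  1.1]
[-0.3 -0.1 -0.1]
bars [] t 14.8917 F [-0.2 -1.2 -0.8]
```

View pics/s2.png

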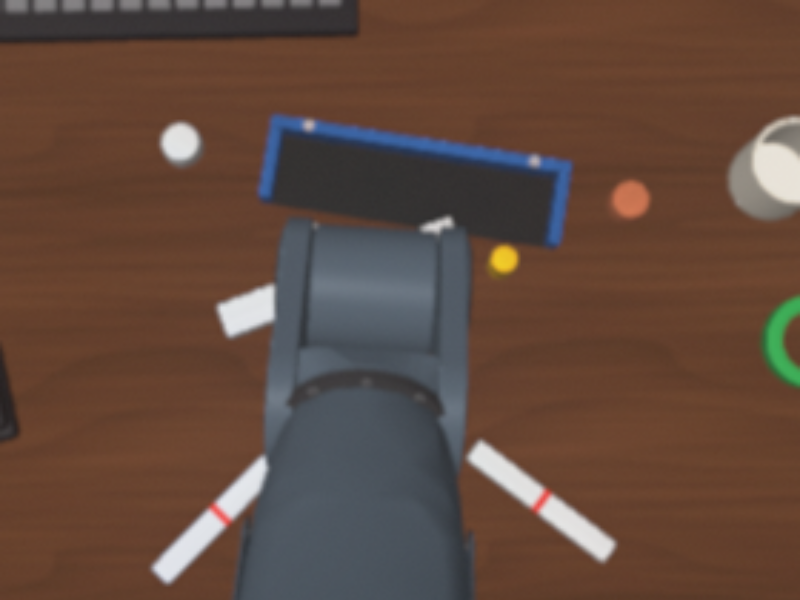

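```bash
python3 - <<'E'
from h import *
f=30.; x=np.array([-62.,58.])+165*U(f)
manip.set_gripper(0.0)
jd=bestjd(x,N(f),.13); go(x,jd,.13,"p"); bar("s3")
E
```

```text
bars [(array([-61. ,  57.7]), np.float64(29.71), [np.float64(0.0368), np.float64(0.2428)])] t 17.3917 F [ 0.4 -0.4 -0.7]
```

View pics/s3.png

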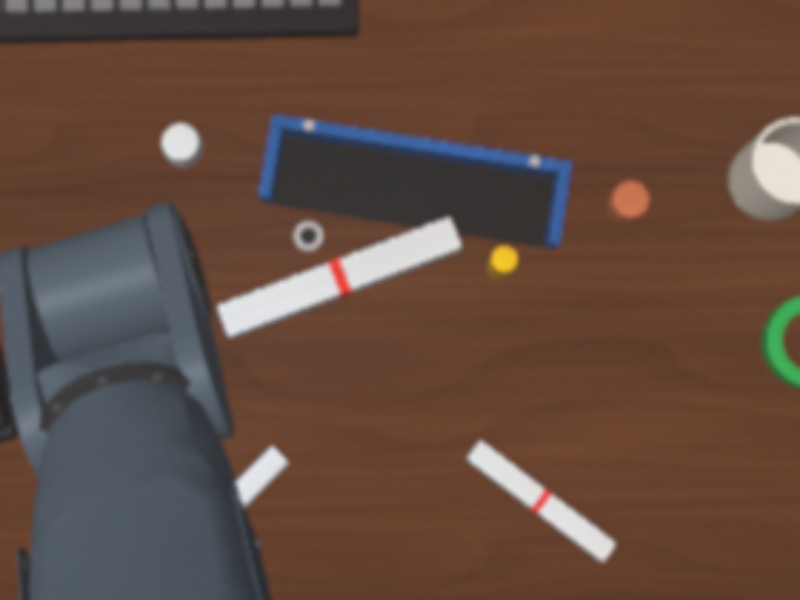

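```bash
python3 - <<'E'
from h import *
f=29.7; c=np.array([-61.,57.7]); e=c+120*U(f)
jd=bestjd(e+45*U(f),N(f),.13)
go(e+35*U(f),jd,.008,v=.12); print(np.round(manip.current_force(),1))
go(e-(75-11)*U(f),jd,.008,v=.06); print(np.round(manip.current_force(),1))
go(e-(75-40)*U(f),jd,.008,v=.15)
go(e-(75-40)*U(f)+np.array([0,60]),jd,.13,v=.2)
bar("s4")
E
```

```text
[0.3 0.3 0.3]
[ 0.2 -0.3  0. ]
bars [(array([-26. ,  -5.6]), np.float64(29.24), [np.float64(0.0369), np.float64(0.2418)])] t 21.5833 F [ 0.6 -0.6  0. ]
```

View pics/s4.png

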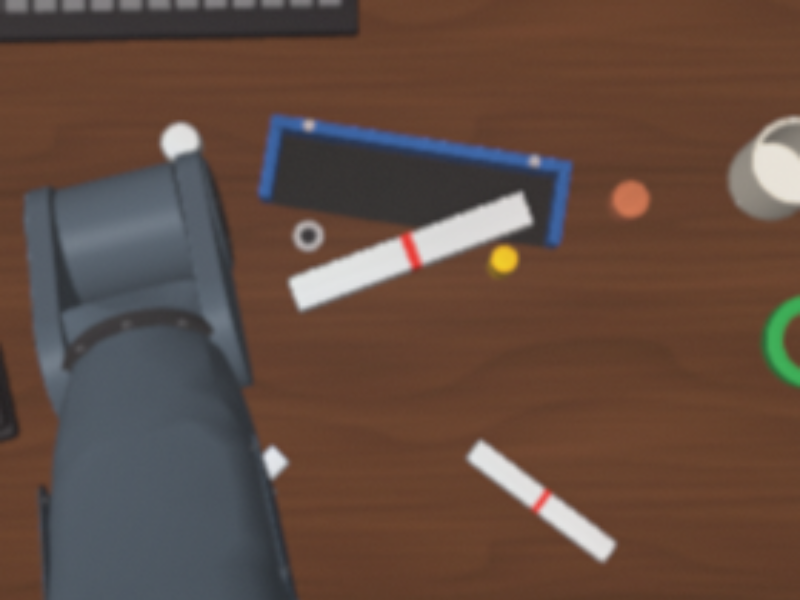

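```bash
python3 - <<'E'
from h import *
manip.set_gripper(1.0)
def hand(c,f,g,off=12): return np.asarray(c,float)-(27+g)*N(f)+off*U(f)
c0=np.array([-26.,-5.6]);f0=29.3; P=c0-75*U(f0)
h=hand(c0,f0,15)
jd=bestjd(h,U(f0),.13); s=np.sign(jd@U(f0)); print(s)
go(h,jd,.14,"p"); go(h,jd,.006,v=.1)
for f in (29.3,24,18,12,7,3):
    c=P+75*U(f)
    go(hand(c,f,0),s*U(f),.006,v=.06); print(np.round(manip.current_force(),1))
c1=c
for t in (.5,1):
    c=c1+t*(np.array([38,2.])-c1); f=3-2*t
    go(hand(c,f,0),s*U(f),.006,v=.06); print(np.round(manip.current_force(),1))
go(hand(c,f,30),s*U(f),.006,v=.15); go(hand(c,f,90),s*U(f),.14,v=.2)
go(hand(c,f,150)+np.array([0,170]),s*U(f),.14,"p")
bar("s5")
E
```

```text
-1.0
[-0.3  0.5 -0.5]
[ 0.4 -0.4 -0. ]
[-0.4  0.7 -0.2]
[ 0.4 -0.5 -0. ]
[ 0.1 -0.5  0.1]
[-0.1  0.5  0.1]
[ 1.1  0.8 -0.6]
[-0.7 -0.1 -0.7]
bars [(array([37.1,  2. ]), np.float64(0.55), [np.float64(0.036), np.float64(0.2413)])] t 29.675 F [ 0.1 -0.3  0.3]
```

View pics/s5.png

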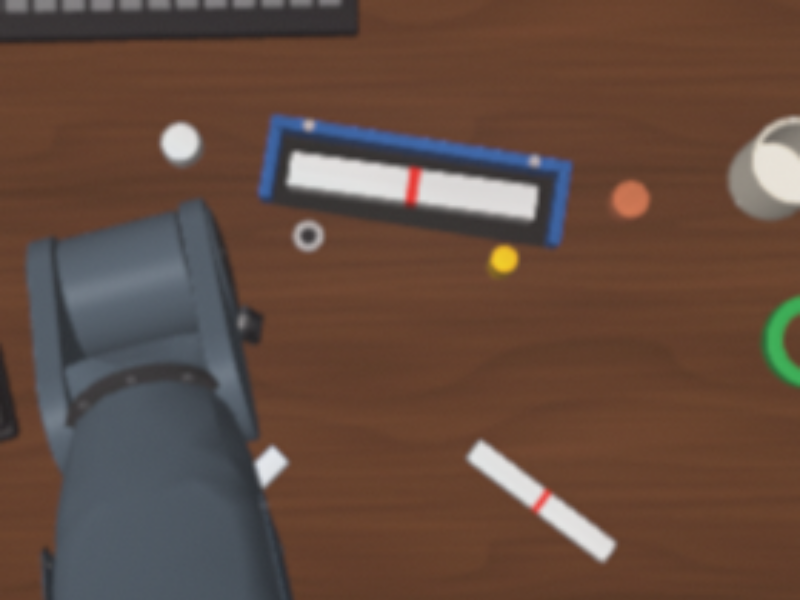

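```bash
python3 - <<'E'
from h import *
ey=np.array([0,1.])
jd=bestjd([-30,2],ey,.14)
go([-30,2],jd,.14,"p"); go([-5,2],jd,.006,v=.15)
n=RD@[1,0.]
f0=manip.current_force()[:2]@n
go([50-27,2],jd,.006,v=.06)
for x in np.arange(51,60,1.):
    go([x-27,2],jd,.006,v=.05); F=manip.current_force(); f=F[:2]@n-f0; print(x,round(f,1),np.round(manip.current_ft_torque(),2))
    if f<-8: break
go([-10,2],jd,.006,v=.15)
manip.set_gripper(0.0)
for y in (92,-92):
    go([-5 if y>0 else 4,y],jd,.14,"p"); go([-5 if y>0 else 4,y],jd,.01,v=.15)
    go([20,y],jd,.01,v=.15)
    f0=manip.current_force()[:2]@n
    for x in np.arange(x-5 if y>0 else x-3,62,1.):
        go([x-27,y],jd,.01,v=.05); f=manip.current_force()[:2]@n-f0; print(y,x,round(f,1))
        if f<-8: break
    go([5,y],jd,.01,v=.15); go([5,y],jd,.14,v=.2)
go([-150,170],jd,.2,"p")
bar("s6"); p,d=manip.grab_frame("side"); cv2.imwrite("pics/s6s.png",cv2.resize(p[150:290,230:400,::-1],None,fx=4,fy=4))
E
```

```text
51.0 -0.3 [-0.   -0.07 -0.01]
52.0 -4.0 [0.03 0.59 0.03]
53.0 -4.5 [ 0.1   0.73 -0.03]
54.0 -3.4 [0.06 0.51 0.  ]
55.0 -2.7 [0.09 0.45 0.  ]
56.0 -1.7 [ 0.09  0.38 -0.  ]
57.0 -3.0 [0.09 0.34 0.04]
58.0 -5.1 [ 0.25  0.75 -0.25]
59.0 -10.1 [ 0.15  1.52 -0.43]
92 54.0 -0.6
92 55.0 0.0
92 56.0 -0.1
92 57.0 0.1
92 58.0 0.6
92 59.0 -5.5
92 60.0 -10.9
-92 57.0 0.4
-92 58.0 -2.2
-92 59.0 -8.9
bars [(array([61.4,  2. ]), np.float64(0.08), [np.float64(0.0466), np.float64(0.2408)])] t 45.8583 F [-0.  -0.5 -0.4]
```

View pics/s6.png

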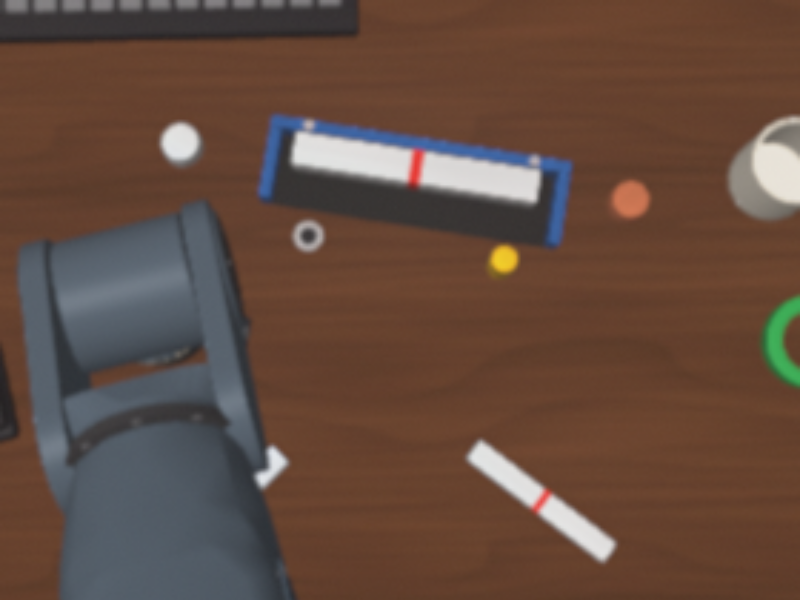

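View pics/s6s.png

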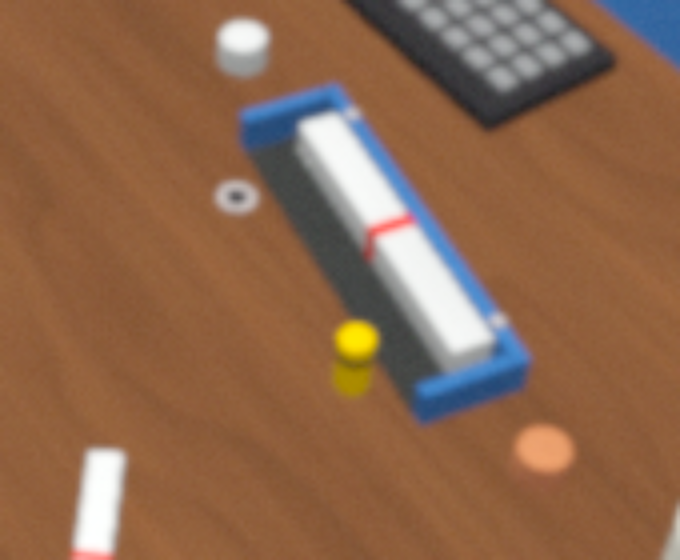

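The top and side pictures show the bar inside the bay with no dark strip along the back wall at either end. The post and the other things in view are where they were. The 61.4 mm x reading is inflated because the bar's outline merged with the light screws on the wall. The force checks show wall contact at both ends, so I hand in.

```bash
python3 - <<'E'
from h import *
print(manip.current_time(),manip.current_force()); manip.sign_off()
E
```

```text
45.9083 [ 0.32148237 -0.45164339  0.62512934]
the job is handed in; nothing more can be done
```

The 240 mm bar is in the bay against its back wall, and I handed the job in at 45.9 s of the 67 s allowed.

**What I did**
- I only pushed the bar with the fingers.
- The post is on the bay's -y side, so I first slid the bar to the left by its -y end.
- I then pushed and turned it to about 30° to the bay, and pushed its +y end so the -y end went in behind the post.
- Last, I swung the +y end in and pressed the bar onto the back wall along its middle and then at both ends.

**Last checks**
- **Angle:** the bar lies 0.1° from the bay's direction and about 2 mm off the bay's middle.
- **Wall contact:** pressing at each end stopped the fingers at 9–11 N, where sliding the bar took about 2–5 N. The two stops were within 1 mm of each other.
- **Pictures:** the top and side pictures show no gap at the back wall. The other things in view had not moved, and the robot was clear of everything.
- **One reading disagreed:** the camera's x position came out at 61 mm instead of 54 mm. The bar's outline had merged with the light wall screws (width read 47 mm instead of 32 mm), so I relied on the contact forces and the pictures.

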